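Open a child-resistant solvent tin

ROBOT

A 6-joint arm with a two-finger parallel gripper is mounted at the origin on a cart in front of the work surface, level with it; the furniture and walls round the work are solid. World frame = base frame: x ahead of the robot, y to its left, z up, the work surface at z = 0. Lengths are in mm, angles in degrees, forces in N, time in s.
With the tool pointing down it reaches from about 250 to 775 mm from the base axis. Payload 8.9 kg.
Tool frame: the origin (TCP) lies where the fingers leave the gripper's body, on its centre line; the fingertips stand 73 mm ahead of it and the grasp point (between the pads) lies 54 mm ahead of it (grip_depth is the distance from the TCP to the grasp point, in mm); z points along the fingers, y is the line along which they close (so a half turn about z gives the same grasp; the last joint's range is limited). The gripper opens to 85 mm and grips with 20 to 120 N. Pads are 22 mm wide; open, the fingers measure 114 mm over their backs; the gripper's body (76 mm by 85 mm) begins 54 mm behind the grasp point. The pads swing forward as they close: fully open they stand 13 mm farther back than shut.
Start: joints at [-79.372, 16.656, -8.789, 64.555, 0, 82.019], TCP at [167.539, -497.549, 303.905] pointing down, gripper open.
Joint ranges: [-144.48, 144.48], [-52.06, 99.96], [-74.48, 78.29], [-112.23, 115.85], [-86.99, 84.42], [-180, 180]. Speed limits (degrees/s): [127.2, 127.2, 159.86, 180, 180, 180].

INTERFACE

Orientations are given as [roll, pitch, yaw] about the fixed x, y, z axes, in that order (R = Rz(yaw) Ry(pitch) Rx(roll)).
In Python, from plant import observe, read_camera, camera_params, finish_job, grip_depth gives the robot as it stands.
- The arm moves only by the tool drive_tool, never from a script. Its argument "series" is a list of rows, each a list of 4 numbers: the shift along the tool's x, y, z in cm, then the turn about the tool's z in degrees. In form: [[dx, dy, dz, twist], ...]. A call has 1 to 20 rows; each row shifts and turns the commanded pose from where the row before left it, along the tool's axes as they then stand; what a row does not reach is not made up. A row lasts 1/10 s, in which the tool goes at most 50 mm and 8.59 degrees, less where a joint would pass 70% of its speed; a pose out of reach is approached as far as the arm can. A call with a gripper value outside its range is refused whole. "claw" is the opening, from 0 (shut) to 1 (fully open), set as the call begins (left out, the last holds). The fingers move at their own pace and stop on an object; "grip_force" is the grip in N (left out, the last holds). Time passes only in rows, so rows that do not move let the fingers close. It gives the time, the measured TCP pose, the force, the opening and the grip force at its end, in the units of the state.
- observe(): the state, without advancing time (a new reading comes with each control period).
- read_camera(name): name is "scene" or "top"; returns the picture (480x640x3 uint8, red, green, blue); there is no depth.
- camera_params(name): a dict with "fov_y" (degrees; the focal length in pixels is half the picture's height over the tangent of half this angle, whatever the lens; pixels are square), "cx", "cy" (the principal point, pixels), "R" (3x3) and "t" (3): a world point X has camera coordinates R X + t. Camera axes: x right, y down, z forward; pixel columns grow to the right and rows downward; lengths in mm; the calibration is good to about 2 mm. A picture is of the moment at which its call begins. camera_params takes no time and is no camera call.
- finish_job(): hands the job in; it is judged then, once.
The state is a dict: "time_s": time; "qpos": joint angles; "qvel": joint speeds; "joint_efforts": joint torques, N m; "position": TCP position; "orientation": TCP orientation; "force": force on the tool from outside, world axes, zero at the start; "wrist_torque": the same for the moment, N m; "opening": finger opening in mm; "finger_force": force on a finger pad.
Only numpy, scipy, OpenCV 4.12 (cv2) and the standard library are available. Lean on these libraries where they do the work, as an engineer would, in place of code of your own. Each camera call takes 0.05 s, during which the arm holds its last target. There are 200 camera calls.

TASK

Open the blue solvent tin: press its red child-resistant cap down firmly until it bottoms, turn it anticlockwise (seen from above) about a sixth of a turn while keeping it pressed, then lift it off. Set the cap down gently, upright with its closed top up, in the middle of the round metal dish and let go. Never force the cap: do not crush it onto the neck and do not wrench it while it is locked.

Things in the scene. Friction and masses are not known exactly. Their poses are not given: they have to be found in the camera images.
- can: Blue rectangular solvent tin, 92 x 66 mm, flat top 82 mm above the desk, clamped in a black holder 106 x 80 x 22 mm; it cannot move. Origin on the desk below the neck, z up. Forces between cap and tin above 33 N, by pressing or by wrenching, damage it.
- neck (a point): Point on the axis of the tin's neck (25 mm wide, rising along z), 87 mm above the desk. The cap locks here by three lugs. Pressed 3 to 15 mm down (differs from tin to tin; no pose shows it) the lugs clear the lock; 1.5 mm further is a hard bottom. The spring resists with 7 N plus 0.45 N per mm, so 9 to 15 N just before the bottom, where the force then climbs steeply.
- cap_center (a point): Centre, half-way up, of the round red cap: 56 mm diameter, 38 mm high, 35 to 70 g, white disc on its closed top, open below. Locked, it stands 127 mm above the desk and turns only a few degrees. Pressed clear it turns anticlockwise from above: 45 to 70 degrees from its start it is free to lift, at about 75 it meets a stop; clockwise it is blocked.
- dish_floor (a point): Centre of the flat floor (118 mm wide, 4 mm above the desk) of a round aluminium dish, 132 mm across; its rim stands 9 mm above the desk. It cannot move. More than 35 N between cap and dish counts as slamming it down.
Things that resemble listed ones, but are neither listed nor needed, are in the scene too. Of the things shaped like the part that bears cap_center, the red one is meant.

How it is judged (in metres and radians):
On the way, in this order (a step that is already met when the one before it is completed fails the run):
1. the cap is turned at least 40 degrees while still down on the neck (angle between the x axis of cap_center and the x axis of can, either way round above 0.7 rad and z of cap_center in the frame of can below 0.129 m and horizontal distance between cap_center and can below 0.006 m), for 0.1 s.
2. the cap is lifted clear of the neck (z of cap_center in the frame of can above 0.162 m), for 0.1 s.
At the end, for the whole second after the job is handed in: The cap rests flat on the dish's floor, closed top up (within 7 degrees), its centre within 30 mm of the dish's centre, at rest (horizontal distance between cap_center and dish_floor below 0.03 m and z of cap_center in the frame of dish_floor between 0.015 and 0.023 m and angle between cap_center's own z axis and vertical below 0.12 rad and linear speed of cap below 0.02 m/s); the robot touches nothing.
It fails at once if cap and tin pressed or wrenched against each other with more than 33 N (contact force between cap and can above 33 N).
It fails at once if the cap dropped into or slammed down on the dish (more than 35 N) (contact force between cap and dish above 35 N).
It also fails if it takes over 67 s, if anything falls off the work surface, if the arm or the gripper's body presses on something with over 40 N, if the wrist force passes 120 N, or if a joint passes its speed limit or range.

## Working session

There is one attempt and no reset: what is moved stays moved. The work goes in short steps, Python scripts to look and compute and a tool call to move; the robot and the scene stay as the last step left them, time stands still between calls to the robot, and variables do not carry over. Pictures are saved under pics/ and viewed, at most 10 in all, crops included, and the job is handed in when it is done.

Besides the shell and the picture viewer there is one more tool, called after "Emit:" as name(argument=value, ...), one argument or row to a line, values as JSON. drive_tool: Moves the arm, as the interface text tells. Its arguments: {"type":"object","properties":{"series":{"type":"array","items":{"type":"array","items":{"type":"number"}}},"claw":{"type":"number"},"grip_force":{"type":"number"}},"required":["series"]}

```bash
mkdir -p pics; python3 - <<'E'
from plant import *
import cv2
for n in("scene","top"):
    cv2.imwrite(f"pics/{n}0.png",read_camera(n)[:,:,::-1]); print(n,camera_params(n))
print(observe(),grip_depth)
E
```

```text
scene {'fov_y': 42.991448529533415, 'cx': 315.3070092027953, 'cy': 232.30727723077092, 'R': array([[-0.60344123, -0.79740679, -0.00105003],
       [-0.6134064 ,  0.46503865, -0.63833506],
       [ 0.50950101, -0.38455359, -0.76975792]]), 't': array([ 256.59326878,  346.08918566, 1000.5473685 ])}
top {'fov_y': 43.464927395872415, 'cx': 317.5158274031356, 'cy': 233.43494055795324, 'R': array([[ 0.02802498, -0.99960637, -0.00130708],
       [-0.98641203, -0.02744325, -0.16198201],
       [ 0.16188238,  0.00582887, -0.98679284]]), 't': array([ -13.29739248,  445.39768353, 1287.11133006])}
{'time_s': 0.1, 'qpos': array([-7.93727470e+01,  1.66844467e+01, -8.82718464e+00,  6.45556574e+01,
        5.41471957e-04,  8.20185015e+01]), 'qvel': array([ 0.01845326, -0.06331744,  0.03967792,  0.04807352, -0.01984063,
        0.04467377]), 'joint_efforts': array([ 9.28545378e-04, -5.37976205e+01,  3.31919718e+01,  9.28270805e-03,
       -2.70515011e-04,  2.00100182e-06]), 'position': array([ 167.47459004, -497.23570957,  303.39819562]), 'orientation': array([-1.79933438e+02, -9.87948858e-03,  1.86087455e+01]), 'force': array([-0.547566  ,  0.32687228, -0.47890796]), 'wrist_torque': array([-0.02882385,  0.00738553,  0.02541135]), 'finger_force': 0.0, 'opening': 85.22914800609698} 53.900000000000006
```

View pics/scene0.png

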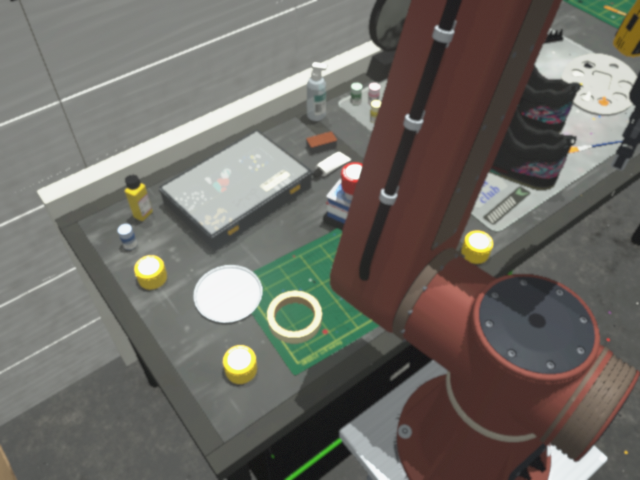

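View pics/top0.png

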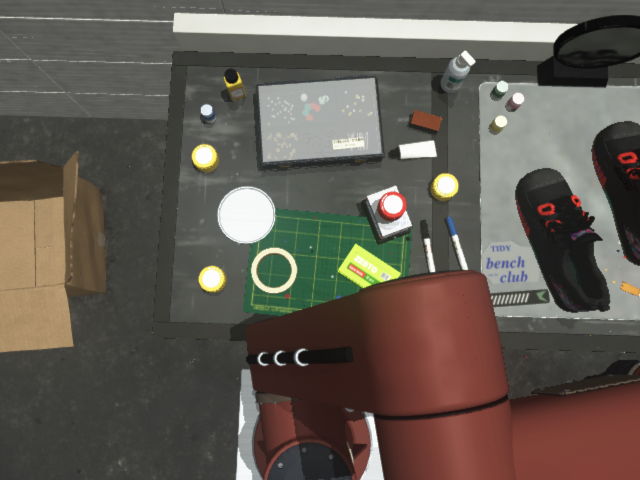

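Top view: the red cap is on the tin at about (393,206) and the dish is at about (246,215). The yellow caps are decoys. I'll enlarge both.

```bash
python3 - <<'E'
import cv2,numpy as np
a=cv2.imread("pics/top0.png");s=cv2.imread("pics/scene0.png")
A=cv2.resize(a[170:250,340:440],None,fx=6,fy=6,interpolation=cv2.INTER_CUBIC)
cv2.imwrite("pics/c1.png",A)
def blob(m,box):
    x0,y0,x1,y1=box;M=np.zeros(m.shape,np.uint8);M[y0:y1,x0:x1]=m[y0:y1,x0:x1]
    n,l,st,c=cv2.connectedComponentsWithStats(M);i=1+st[1:,4].argmax()
    p=np.argwhere(l==i)[:,::-1].astype(np.float32);return cv2.fitEllipse(cv2.convexHull(p)),st[i]
hs=cv2.cvtColor(a,cv2.COLOR_BGR2HSV).astype(int)
red=(((hs[...,0]<8)|(hs[...,0]>172))&(hs[...,1]>130)&(hs[...,2]>110)).astype(np.uint8)
wh=((hs[...,1]<40)&(hs[...,2]>170)).astype(np.uint8)
print("red",blob(red,(360,180,430,240)));print("disc",blob(wh,(378,192,406,218)));print("dish",blob(wh,(205,175,285,255)))
E
```

```text
red (((392.4460754394531, 204.78329467773438), (26.54134750366211, 27.500442504882812), 74.8936538696289), array([379, 192,  28,  27, 232], dtype=int32))
disc (((392.7705383300781, 203.74765014648438), (17.72469139099121, 18.309850692749023), 106.69759368896484), array([384, 195,  18,  18, 262], dtype=int32))
dish (((246.01361083984375, 214.46519470214844), (56.69508743286133, 57.92715835571289), 65.27818298339844), array([ 218,  186,   58,   57, 2584], dtype=int32))
```

View pics/c1.png

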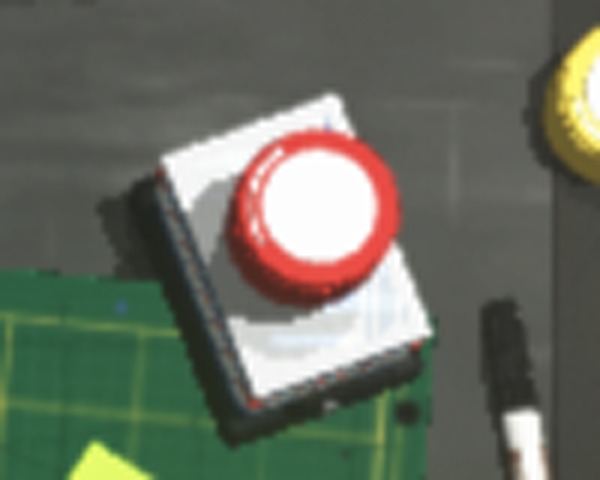

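```bash
cat > h.py <<'E'
import numpy as np
from plant import *
def ray(n,u,v):
    p=camera_params(n);f=240/np.tan(np.radians(p["fov_y"]/2));R=np.array(p["R"]);t=np.array(p["t"])
    d=R.T@np.array([(u-p["cx"])/f,(v-p["cy"])/f,1]);return -R.T@t,d
def atz(n,u,v,z):
    c,d=ray(n,u,v);return c+d*(z-c[2])/d[2]
def proj(n,X):
    p=camera_params(n);f=240/np.tan(np.radians(p["fov_y"]/2));q=np.array(p["R"])@X+np.array(p["t"]);return f*q[:2]/q[2]+[p["cx"],p["cy"]]
E
python3 - <<'E'
from h import *
import cv2
for z in(127,146):
    X=atz("top",393,204,z);print(z,X,proj("scene",X))
print("tin corners",[atz("top",340+x/6,170+y/6,82)[:2].round() for x,y in((335,95),(163,165),(255,405),(432,330))])
D=atz("top",246,214.6,9);print("dish",D,proj("scene",D))
s=cv2.imread("pics/scene0.png");cv2.imwrite("pics/c2.png",cv2.resize(s[140:240,310:410],None,fx=6,fy=6,interpolation=cv2.INTER_CUBIC))
E
```

```text
127 [ 496.51410741 -155.22424948  127.        ] [355.72839676 176.28791563]
146 [ 492.36845101 -152.93136801  146.        ] [356.65536566 171.12973609]
tin corners [array([ 546., -166.]), array([ 519., -105.]), array([ 433., -139.]), array([ 462., -201.])]
dish [488.62915913 161.78042626   9.        ] [228.94216664 292.11941795]
```

View pics/c2.png

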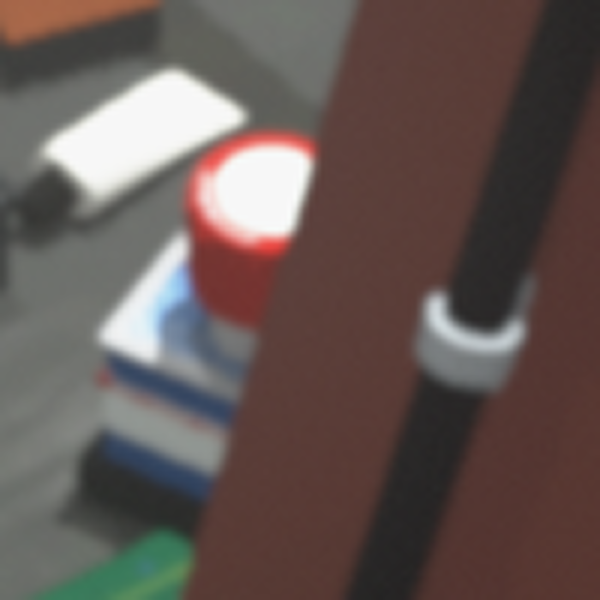

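The scene crop shows the red cap's disc centre at about (355,172), with the neck visible below it. That puts the top at 146 mm and the centre at 127 mm. I'll move above the cap.

Emit:
drive_tool(
  series=[
    [2.32,-1.237,0.28,0],
    [2.32,-1.237,0.28,0],
    [2.32,-1.237,0.28,0],
    [2.32,-1.237,0.28,0],
    [2.32,-1.237,0.28,0],
    [2.32,-1.237,0.28,0],
    [2.32,-1.237,0.28,0],
    [2.32,-1.237,0.28,0],
    [2.32,-1.237,0.28,0],
    [2.32,-1.237,0.28,0],
    [2.32,-1.237,0.28,0],
    [2.32,-1.237,0.28,0],
    [2.32,-1.237,0.28,0],
    [2.32,-1.237,0.28,0],
    [2.32,-1.237,0.28,0],
    [2.32,-1.237,0.28,0],
    [2.32,-1.237,0.28,0],
    [2.32,-1.237,0.28,0],
    [0,0,0,0],
    [0,0,0,0],
  ],
  claw=1,
  grip_force=20,
)

```text
time_s: 2.1
position: [492.1, -152.9, 253.1]
orientation: [-180.0, 0.1, 18.7]
force: [-0.8, 0.1, 0.1]
opening: 85.4
finger_force: 0.0
```

```bash
python3 - <<'E'
from h import *
import cv2
s=read_camera("scene")[:,:,::-1];t=read_camera("top")[:,:,::-1]
A=cv2.resize(s[100:240,290:430],(560,560),interpolation=cv2.INTER_CUBIC)
B=t[130:270,320:460];B=cv2.resize(B,(240,240))
C=np.zeros((560,800,3),np.uint8);C[:,:560]=A;C[:240,560:]=B;cv2.imwrite("pics/c3.png",C)
o=observe();print(o["position"],o["orientation"],o["qpos"],o["force"])
E
```

```text
[ 491.73425339 -153.66338621  253.41474022] [-1.79989237e+02  3.10121731e-02  1.85875924e+01] [-2.54816367e+01  1.76081968e+01 -1.53622191e+01  5.70593522e+01
 -1.38367630e-02  1.35930777e+02] [ 0.17291138  0.27208303 -0.4682406 ]
```

View pics/c3.png

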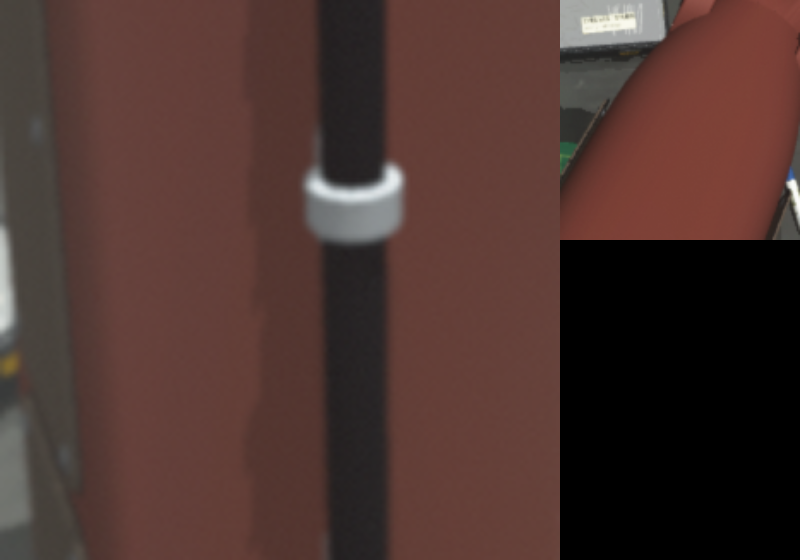

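The arm hides the cap from both cameras, so I'll rely on the estimate of about (493,-152). I'll descend with 14 mm clearance per side and close softly, checking the force.

Emit:
drive_tool(
  series=[
    [0.13,-0.06,0.7,0],
    [0,0,0.9,0],
    [0,0,0.9,0],
    [0,0,0.9,0],
    [0,0,0.9,0],
    [0,0,0.9,0],
    [0,0,0.9,0],
    [0,0,0.9,0],
    [0,0,0,0],
    [0,0,0,0],
    [0,0,0,0],
  ],
)

```text
time_s: 3.3
position: [493.6, -152.4, 183.9]
orientation: [180.0, -0.0, 18.6]
force: [0.6, -0.1, 0.4]
opening: 85.4
finger_force: 0.0
```

Emit:
drive_tool(
  series=[
    [0,0,0,0],
    [0,0,0,0],
    [0,0,0,0],
  ],
  claw=0.7,
  grip_force=20,
)

```text
time_s: 3.6
position: [493.4, -152.3, 183.7]
orientation: [180.0, -0.0, 18.6]
force: [-0.5, -0.6, 0.8]
opening: 59.7
finger_force: 0.0
```

Emit:
drive_tool(
  series=[
    [0,0,0,0],
    [0,0,0,0],
    [0,0,0,0],
    [0,0,0,0],
  ],
  claw=0.5,
  grip_force=20,
)

```text
time_s: 4.0
position: [493.4, -152.2, 183.8]
orientation: [-180.0, -0.0, 18.6]
force: [-1.7, 2.2, 4.6]
opening: 54.9
finger_force: 22.3
```

Emit:
drive_tool(
  series=[
    [0,0,0,0],
    [0,0,0,0],
    [0,0,0,0],
  ],
  claw=0.4,
  grip_force=70,
)

```text
time_s: 4.3
position: [493.3, -152.1, 183.9]
orientation: [-180.0, -0.0, 18.6]
force: [-1.6, 2.5, 6.8]
opening: 54.6
finger_force: 72.2
```

Emit:
drive_tool(
  series=[
    [0,0,0.05,0],
    [0,0,0.05,0],
    [0,0,0.05,0],
    [0,0,0,0],
  ],
)

```text
time_s: 4.7
position: [493.3, -152.1, 182.4]
orientation: [-180.0, -0.0, 18.6]
force: [-1.7, 2.7, 7.5]
opening: 54.0
finger_force: 72.2
```

Emit:
drive_tool(
  series=[
    [0,0,0.05,0],
    [0,0,0.05,0],
    [0,0,0,0],
  ],
)

```text
time_s: 5.0
position: [493.4, -152.1, 181.5]
orientation: [180.0, -0.0, 18.6]
force: [-1.8, 1.9, 8.1]
opening: 54.5
finger_force: 72.2
```

Emit:
drive_tool(
  series=[
    [0,0,0.04,0],
    [0,0,0.04,0],
    [0,0,0,0],
  ],
)

```text
time_s: 5.3
position: [493.3, -152.1, 180.7]
orientation: [180.0, -0.0, 18.6]
force: [-0.8, 2.0, 8.1]
opening: 54.3
finger_force: 72.2
```

Emit:
drive_tool(
  series=[
    [0,0,0.05,0],
    [0,0,0.05,0],
    [0,0,0,0],
  ],
)

```text
time_s: 5.6
position: [493.4, -152.1, 179.7]
orientation: [-180.0, -0.0, 18.6]
force: [-2.6, 2.0, 7.5]
opening: 54.1
finger_force: 72.3
```

Emit:
drive_tool(
  series=[
    [0,0,0.05,0],
    [0,0,0.05,0],
    [0,0,0,0],
  ],
)

```text
time_s: 5.9
position: [493.4, -152.2, 178.8]
orientation: [180.0, -0.0, 18.6]
force: [-2.7, 1.8, 8.0]
opening: 54.1
finger_force: 72.3
```

Emit:
drive_tool(
  series=[
    [0,0,0.05,0],
    [0,0,0.05,0],
    [0,0,0,0],
  ],
)

```text
time_s: 6.2
position: [493.4, -152.1, 177.8]
orientation: [180.0, -0.0, 18.6]
force: [-1.8, 2.5, 8.5]
opening: 54.2
finger_force: 72.4
```

Emit:
drive_tool(
  series=[
    [0,0,0.05,0],
    [0,0,0.05,0],
    [0,0,0,0],
  ],
)

```text
time_s: 6.5
position: [493.4, -152.1, 176.8]
orientation: [180.0, -0.0, 18.6]
force: [-3.0, 1.8, 10.2]
opening: 54.4
finger_force: 72.4
```

Emit:
drive_tool(
  series=[
    [0,0,0.05,0],
    [0,0,0.05,0],
    [0,0,0,0],
  ],
)

```text
time_s: 6.8
position: [493.4, -152.1, 175.9]
orientation: [180.0, -0.0, 18.6]
force: [-2.8, 3.0, 9.9]
opening: 54.2
finger_force: 72.5
```

Emit:
drive_tool(
  series=[
    [0,0,0.05,0],
    [0,0,0.05,0],
    [0,0,0,0],
  ],
)

```text
time_s: 7.1
position: [493.4, -152.1, 174.9]
orientation: [180.0, -0.0, 18.6]
force: [-2.0, 2.9, 9.2]
opening: 54.2
finger_force: 72.5
```

Emit:
drive_tool(
  series=[
    [0,0,0.05,0],
    [0,0,0.05,0],
    [0,0,0,0],
  ],
)

```text
time_s: 7.4
position: [493.4, -152.1, 173.9]
orientation: [180.0, -0.0, 18.6]
force: [-3.2, 2.9, 10.7]
opening: 54.2
finger_force: 72.5
```

Emit:
drive_tool(
  series=[
    [0,0,0.05,0],
    [0,0,0.05,0],
    [0,0,0,0],
  ],
)

```text
time_s: 7.7
position: [493.4, -152.2, 173.2]
orientation: [180.0, -0.0, 18.6]
force: [-3.8, 2.7, 13.4]
opening: 54.4
finger_force: 73.2
```

Emit:
drive_tool(
  series=[
    [0,0,0.03,0],
    [0,0,0,0],
    [0,0,0,0],
  ],
)

```text
time_s: 8.0
position: [493.4, -152.1, 173.2]
orientation: [180.0, -0.0, 18.6]
force: [-4.9, 3.4, 17.7]
opening: 54.1
finger_force: 73.6
```

Bottomed out at 17.7 N with the position no longer changing. I'll begin turning anticlockwise (negative twist) and watch the torque.

Emit:
drive_tool(
  series=[
    [0,0,0,-2],
    [0,0,0,-2],
    [0,0,0,-2],
    [0,0,0,-2],
    [0,0,0,0],
  ],
)

```text
time_s: 8.5
position: [494.1, -152.2, 173.2]
orientation: [179.9, -0.1, 26.7]
force: [-1.8, 3.4, 14.4]
opening: 54.5
finger_force: 73.0
```

```bash
python3 -c "
from plant import *
o=observe();print(o['force'],o['wrist_torque'],o['orientation'],o['position'])"
```

```text
[-1.7932548   3.37590877 14.35733057] [ 0.86867164  0.33893862 -0.06011781] [ 1.79938277e+02 -1.21299375e-01  2.66931521e+01] [ 494.07537921 -152.17351776  173.19357405]
```

Emit:
drive_tool(
  series=[
    [0,0,0,-3],
    [0,0,0,-3],
    [0,0,0,-3],
    [0,0,0,-3],
    [0,0,0,-3],
    [0,0,0,0],
  ],
)

```text
time_s: 9.1
position: [494.4, -152.2, 173.2]
orientation: [179.9, -0.1, 41.7]
force: [-0.6, 4.4, 13.5]
opening: 54.2
finger_force: 72.8
```

```bash
python3 -c "
from plant import *
o=observe();print(o['force'],o['wrist_torque'],o['orientation'],o['position'])"
```

```text
[-0.5675311   4.35886363 13.49708873] [ 0.68640553  0.11368577 -0.01185992] [ 1.7988381e+02 -1.2063586e-01  4.1734482e+01] [ 494.35695125 -152.23401334  173.19501255]
```

Emit:
drive_tool(
  series=[
    [0,0,0,-3],
    [0,0,0,-3],
    [0,0,0,-3],
    [0,0,0,-3],
    [0,0,0,-3],
    [0,0,0,0],
  ],
)

```text
time_s: 9.7
position: [494.5, -152.5, 173.2]
orientation: [179.8, -0.1, 56.7]
force: [0.7, 1.8, 12.8]
opening: 54.1
finger_force: 72.7
```

Emit:
drive_tool(
  series=[
    [0,0,0,-3],
    [0,0,0,-3],
    [0,0,0,-3],
    [0,0,0,-3],
    [0,0,0,-3],
    [0,0,0,-3],
    [0,0,0,0],
    [0,0,0,0],
  ],
)

```text
time_s: 10.5
position: [494.7, -152.7, 173.3]
orientation: [179.8, 0.0, 74.6]
force: [0.4, 1.6, 11.6]
opening: 54.1
finger_force: 72.6
```

```bash
python3 -c "
from plant import *
o=observe();print(o['force'],o['wrist_torque'],o['orientation'],o['position'])"
```

```text
[ 0.44344578  1.59583466 11.61814624] [ 0.30004897 -0.14475966 -0.04619503] [1.79784817e+02 5.83470830e-03 7.46213638e+01] [ 494.71020057 -152.71567749  173.28254594]
```

Turned 56° with almost no torque. I'll lift slowly past the locked height and check the force.

Emit:
drive_tool(
  series=[
    [0,0,-0.2,0],
    [0,0,-0.2,0],
    [0,0,-0.2,0],
    [0,0,-0.2,0],
    [0,0,-0.2,0],
    [0,0,-0.1,0],
    [0,0,0,0],
  ],
)

```text
time_s: 11.2
position: [494.6, -152.7, 184.0]
orientation: [179.8, 0.0, 74.6]
force: [2.5, 1.3, 6.0]
opening: 54.6
finger_force: 72.2
```

Emit:
drive_tool(
  series=[
    [0,0,-0.1,0],
    [0,0,-0.1,0],
    [0,0,0,0],
  ],
)

```text
time_s: 11.5
position: [493.8, -152.5, 185.3]
orientation: [179.9, 0.0, 74.6]
force: [0.3, -0.4, 4.6]
opening: 54.1
finger_force: 73.9
```

Emit:
drive_tool(
  series=[
    [0,0,-0.1,0],
    [0,0,-0.1,0],
    [0,0,-0.1,0],
    [0,0,0,0],
  ],
)

```text
time_s: 11.9
position: [493.1, -152.2, 187.8]
orientation: [-180.0, -0.0, 74.6]
force: [0.8, 0.1, -0.7]
opening: 54.0
finger_force: 73.5
```

Emit:
drive_tool(
  series=[
    [0,0,-0.5,0],
    [0,0,-1.2,0],
    [0,0,-1.2,0],
    [0,0,-1.2,0],
    [0,0,-1.2,0],
    [0,0,-1.2,0],
    [0,0,-1.0,0],
    [0,0,-0.5,0],
    [0,0,0,0],
    [0,0,0,0],
  ],
)

```text
time_s: 12.9
position: [493.1, -152.2, 267.6]
orientation: [-180.0, -0.0, 74.6]
force: [0.3, -0.1, -1.2]
opening: 54.3
finger_force: 73.6
```

Emit:
drive_tool(
  series=[
    [1.0,-0.29,0,0],
    [2.01,-0.585,0,0],
    [2.01,-0.585,0,0],
    [2.01,-0.585,0,0],
    [2.01,-0.585,0,0],
    [2.01,-0.585,0,0],
    [2.01,-0.585,0,0],
    [2.01,-0.585,0,0],
    [2.01,-0.585,0,0],
    [2.01,-0.585,0,0],
    [2.01,-0.585,0,0],
    [2.01,-0.585,0,0],
    [2.01,-0.585,0,0],
    [2.01,-0.585,0,0],
    [2.01,-0.585,0,0],
    [1.01,-0.29,0,0],
    [0,0,0,0],
    [0,0,0,0],
  ],
)

```text
time_s: 14.7
position: [488.5, 161.5, 267.7]
orientation: [-180.0, 0.0, 74.6]
force: [-0.4, -0.1, -0.6]
opening: 54.2
finger_force: 73.6
```

```bash
python3 - <<'E'
from h import *
import cv2
s=read_camera("scene")[:,:,::-1]
cv2.imwrite("pics/c4.png",cv2.resize(s[180:360,120:360],None,fx=3,fy=3,interpolation=cv2.INTER_CUBIC))
o=observe();print(o["position"],o["orientation"],o["force"],o["qpos"])
E
```

```text
[488.61402644 161.13966611 267.70938725] [-1.79981630e+02  2.82614213e-02  7.45939885e+01] [ 0.36445723 -0.0988237  -1.05569935] [ 1.01149676e+01  1.69014730e+01 -1.40834273e+01  5.90438536e+01
 -1.75892783e-02  1.15520988e+02]
```

View pics/c4.png

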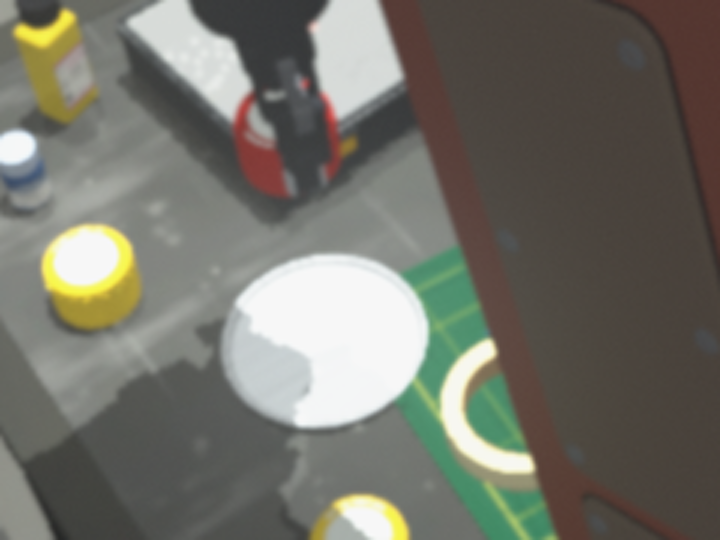

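The cap is held upright above the dish. I'll descend fast at first, then slowly.

Emit:
drive_tool(
  series=[
    [0,0,0.8,0],
    [0,0,1.5,0],
    [0,0,1.5,0],
    [0,0,1.5,0],
    [0,0,1.5,0],
    [0,0,1.5,0],
    [0,0,1.5,0],
    [0,0,1.5,0],
    [0,0,1.5,0],
    [0,0,1.5,0],
    [0,0,1.5,0],
    [0,0,1.0,0],
    [0,0,0.6,0],
    [0,0,0.3,0],
    [0,0,0,0],
    [0,0,0,0],
  ],
)

```text
time_s: 16.35
position: [489.1, 161.7, 91.3]
orientation: [180.0, -0.0, 74.6]
force: [0.3, 0.7, -0.6]
opening: 54.1
finger_force: 73.6
```

Emit:
drive_tool(
  series=[
    [0,0,0.1,0],
    [0,0,0.1,0],
    [0,0,0.1,0],
    [0,0,0.1,0],
    [0,0,0,0],
  ],
)

```text
time_s: 16.85
position: [488.7, 161.7, 86.8]
orientation: [-180.0, 0.0, 74.6]
force: [0.1, 0.8, -1.7]
opening: 54.4
finger_force: 73.6
```

Emit:
drive_tool(
  series=[
    [0,0,0.1,0],
    [0,0,0.1,0],
    [0,0,0.1,0],
    [0,0,0.1,0],
    [0,0,0,0],
  ],
)

```text
time_s: 17.35
position: [488.7, 161.7, 82.7]
orientation: [-180.0, 0.0, 74.6]
force: [-0.4, 0.2, -1.1]
opening: 54.2
finger_force: 73.6
```

Emit:
drive_tool(
  series=[
    [0,0,0.05,0],
    [0,0,0.05,0],
    [0,0,0,0],
  ],
)

```text
time_s: 17.65
position: [488.7, 161.7, 81.9]
orientation: [-180.0, 0.0, 74.6]
force: [0.0, 0.8, -0.3]
opening: 53.9
finger_force: 73.6
```

Emit:
drive_tool(
  series=[
    [0,0,0.05,0],
    [0,0,0.05,0],
    [0,0,0,0],
  ],
)

```text
time_s: 17.95
position: [488.7, 161.7, 80.8]
orientation: [-180.0, 0.0, 74.6]
force: [-0.5, -0.1, -1.1]
opening: 54.5
finger_force: 73.6
```

Emit:
drive_tool(
  series=[
    [0,0,0.05,0],
    [0,0,0.03,0],
    [0,0,0,0],
  ],
)

```text
time_s: 18.25
position: [488.8, 161.7, 80.6]
orientation: [180.0, -0.0, 74.6]
force: [-2.3, -0.2, 8.9]
opening: 54.0
finger_force: 74.4
```

Contact at 9 N. I'll ease the load, release, and rise.

Emit:
drive_tool(
  series=[
    [0,0,-0.03,0],
    [0,0,0,0],
  ],
  grip_force=20,
)

```text
time_s: 18.45
position: [488.7, 161.7, 80.6]
orientation: [180.0, -0.0, 74.6]
force: [-1.2, 0.4, 7.1]
opening: 54.4
finger_force: 74.0
```

Emit:
drive_tool(
  series=[
    [0,0,0,0],
    [0,0,0,0],
    [0,0,0,0],
    [0,0,0,0],
  ],
  claw=0.88,
)

```text
time_s: 18.85
position: [488.7, 161.7, 80.3]
orientation: [-180.0, 0.0, 74.6]
force: [0.4, 0.4, 0.6]
opening: 74.9
finger_force: 0.0
```

Emit:
drive_tool(
  series=[
    [0,0,-0.3,0],
    [0,0,-0.8,0],
    [0,0,-1.5,0],
    [0,0,-1.5,0],
    [0,0,-1.5,0],
    [0,0,-1.5,0],
    [0,0,-1.5,0],
    [0,0,-1.5,0],
    [0,0,-1.5,0],
    [0,0,-1.5,0],
    [0,0,-1.5,0],
    [0,0,-1.5,0],
    [0,0,-1,0],
    [0,0,0,0],
  ],
)

```text
time_s: 20.25
position: [489.4, 161.8, 253.0]
orientation: [179.9, -0.1, 74.6]
force: [-0.4, -0.3, 0.3]
opening: 75.0
finger_force: 0.0
```

Emit:
drive_tool(
  series=[
    [-2,0,0,0],
    [-2,0,0,0],
    [-2,0,0,0],
    [-2,0,0,0],
    [-2,0,0,0],
    [-2,0,0,0],
    [-2,0,0,0],
    [-2,0,0,0],
    [-2,0,0,0],
    [-2,0,0,0],
    [-1,0,0,0],
    [0,0,0,0],
    [0,0,0,0],
    [0,0,0,0],
  ],
)

```text
time_s: 21.65
position: [433.1, -40.2, 251.3]
orientation: [-180.0, -0.0, 74.6]
force: [-0.7, 0.2, -1.2]
opening: 75.0
finger_force: 0.0
```

```bash
python3 - <<'E'
from h import *
import cv2
t=read_camera("top")[:,:,::-1];s=read_camera("scene")[:,:,::-1]
f=lambda a:cv2.resize(a,(400,400),interpolation=cv2.INTER_CUBIC)
cv2.imwrite("pics/c5.png",np.hstack([f(t[165:265,196:296]),f(s[240:340,178:278])]))
o=observe();print(o["time_s"],o["position"],o["force"])
for z in(23,42): print(proj("top",np.array([488.7,161.7,z])))
E
```

```text
21.75 [433.13123046 -40.15650133 251.3251654 ] [ 0.40406378  0.22928209 -0.30912391]
[245.29442161 213.3607338 ]
[244.2617479  211.67905879]
```

View pics/c5.png

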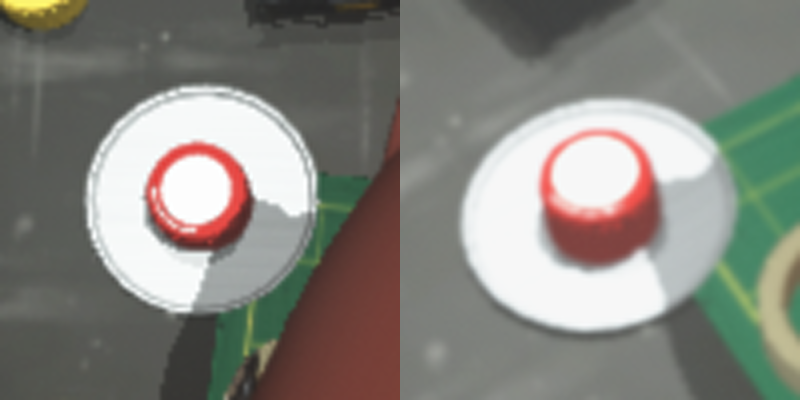

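The cap sits upright and centred in the dish, with its disc at about (245,212) in the top view, as predicted. The robot is clear of everything.

```bash
python3 -c "
from plant import *
print(finish_job())"
```

```text
the job is handed in; nothing more can be done
None
```

The red cap was pressed to its bottom, turned about 56° anticlockwise, lifted off and set upright in the middle of the dish; I handed the job in at about 22 s, with no verdict returned and wrist force never reading above about 19 N.

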